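# Restock the control-box parts tray

## Task

Put the breaker, the blue terminal block, the green-yellow terminal block and the grey cable gland back into the white tray: stand each one upright on the floor of the inset box that already holds one of the same kind, beside it. The orange terminal block and the brass gland have no inset here, so leave them standing where they are.

Things in the scene. Friction and masses are not known exactly. Their poses are not given: they have to be found in the camera images.
- breaker: Loose miniature circuit breaker, white with a black toggle on top; stands on the bench on its rail foot. 85 mm long (its x), 18 mm thick (its y, flat sides to grip across), 68 mm tall plus a 7 mm toggle: full length up to 45 mm, above that only the middle 45 mm of it. About 120 g. Origin: centre of the underside, z up.
- terminal_blue: Loose terminal block, blue; stands on the bench on its rail foot. 62 mm long (its x), 16 mm thick (its y, flat sides to grip across), 58 mm tall: full length up to 36 mm, above that only the middle 40 mm of it. About 50 g. Origin: centre of the underside, z up.
- terminal_earth: Loose earth terminal block, green with yellow stripes; stands on the bench on its rail foot. 62 mm long (its x), 16 mm thick (its y, flat sides to grip across), 58 mm tall: full length up to 36 mm, above that only the middle 40 mm of it. About 50 g. Origin: centre of the underside, z up.
- gland_grey: Loose cable gland, grey plastic, about 35 g; stands on the bench on its flat nut: nut 36 mm dia, 7 mm high, thinner thread above, then from 14 mm to the top at 50 mm a round body to grip, 33 mm dia (hexagon corners to 35 mm low down). Origin: centre of the underside, z up; yaw does not matter.
- terminal_orange: Look-alike to leave where it is: orange terminal block; stands on the bench on its rail foot. 62 mm long (its x), 16 mm thick (its y, flat sides to grip across), 58 mm tall: full length up to 36 mm, above that only the middle 40 mm of it. About 50 g. Origin: centre of the underside, z up.
- gland_brass: Look-alike to leave where it is: brass (gold-coloured) cable gland, about 110 g; stands on the bench on its flat nut: nut 36 mm dia, 7 mm high, thinner thread above, then from 14 mm to the top at 50 mm a round body to grip, 33 mm dia (hexagon corners to 35 mm low down). Origin: centre of the underside, z up; yaw does not matter.
- inset_breaker: Dark grey inset box with a white breaker in stock, fixed in the white tray, one of four alike. 116 (x) x 104 (y) x 30 mm tall, walls 2 mm. Origin: centre of underside, 5 mm above bench; inner floor at z = 2 mm, tray rim at z = 35 mm. The stock part (fixed, like the loose one) stands lengthwise along x and fills y above +28 mm; free from there to y = -50 mm, middle y = -18 mm.
- inset_terminal_blue: Dark grey inset box with a blue terminal block in stock, fixed in the white tray, one of four alike. 116 (x) x 104 (y) x 30 mm tall, walls 2 mm. Origin: centre of underside, 5 mm above bench; inner floor at z = 2 mm, tray rim at z = 35 mm. The stock part (fixed, like the loose one) stands lengthwise along x and fills y above +28 mm; free from there to y = -50 mm, middle y = -18 mm.
- inset_terminal_earth: Dark grey inset box with a green-yellow terminal block in stock, fixed in the white tray, one of four alike. 116 (x) x 104 (y) x 30 mm tall, walls 2 mm. Origin: centre of underside, 5 mm above bench; inner floor at z = 2 mm, tray rim at z = 35 mm. The stock part (fixed, like the loose one) stands lengthwise along x and fills y above +28 mm; free from there to y = -50 mm, middle y = -18 mm.
- inset_gland_grey: Dark grey inset box with a grey cable gland in stock, fixed in the white tray, one of four alike. 116 (x) x 104 (y) x 30 mm tall, walls 2 mm. Origin: centre of underside, 5 mm above bench; inner floor at z = 2 mm, tray rim at z = 35 mm. The stock part (fixed, like the loose one) stands lengthwise along x and fills y above +12 mm; free from there to y = -50 mm, middle y = -18 mm.
Things that resemble listed ones, but are neither listed nor needed, are in the scene too. There is more than one size of the terminal_blue; the one meant has the size given above.

How it is judged:
At the end, for the whole second after the job is handed in: Each of the four parts stands on the floor of the inset with its own kind (origin within the inset's walls, at most 5 mm above its inner floor), upright within 0.12 rad, at rest and let go; the orange terminal block and the brass gland are upright and within 20 mm of where they started (x of breaker in the frame of inset_breaker between -0.056 and 0.056 m and y of breaker in the frame of inset_breaker between -0.05 and 0.05 m and z of breaker in the frame of inset_breaker between -0.002 and 0.007 m and angle between each of breaker, terminal_blue, terminal_earth, gland_grey, terminal_orange, gland_brass's own z axis and vertical below 0.12 rad and linear speed of each of breaker, terminal_blue, terminal_earth, gland_grey below 0.02 m/s and angular speed of each of breaker, terminal_blue, terminal_earth, gland_grey below 0.2 rad/s and x of terminal_blue in the frame of inset_terminal_blue between -0.056 and 0.056 m and y of terminal_blue in the frame of inset_terminal_blue between -0.05 and 0.05 m and z of terminal_blue in the frame of inset_terminal_blue between -0.002 and 0.007 m and x of terminal_earth in the frame of inset_terminal_earth between -0.056 and 0.056 m and y of terminal_earth in the frame of inset_terminal_earth between -0.05 and 0.05 m and z of terminal_earth in the frame of inset_terminal_earth between -0.002 and 0.007 m and x of gland_grey in the frame of inset_gland_grey between -0.056 and 0.056 m and y of gland_grey in the frame of inset_gland_grey between -0.05 and 0.05 m and z of gland_grey in the frame of inset_gland_grey between -0.002 and 0.007 m and distance of each of terminal_orange, gland_brass from where it was at the start of the episode below 0.02 m); the robot touches nothing.
It fails at once if the orange terminal block is moved (over 30 mm) or knocked over (distance of terminal_orange from where it was at the start of the episode above 0.03 m or angle between terminal_orange's own z axis and vertical above 0.5 rad).
It fails at once if the brass gland is moved (over 30 mm) or knocked over (distance of gland_brass from where it was at the start of the episode above 0.03 m or angle between gland_brass's own z axis and vertical above 0.5 rad).
It also fails if it takes over 109 s, if anything falls off the work surface, if the arm or the gripper's body presses on something with over 40 N, if the wrist force passes 120 N, or if a joint passes its speed limit or range.

## Robot

A 6-joint arm with a two-finger parallel gripper is mounted at the origin on the work surface. World frame = base frame: x ahead of the robot, y to its left, z up, the work surface at z = 0. Lengths are in m, angles in rad, forces in N, time in s.
With the tool pointing down it reaches from about 0.25 to 0.775 m from the base axis. Payload 4 kg.
Tool frame: the origin (TCP) lies on the mounting face of the last link; the fingertips stand 173 mm ahead of it and the grasp point (between the pads) lies 155 mm ahead of it; z points along the fingers, y is the line along which they close (so a half turn about z gives the same grasp; the last joint's range is limited). The gripper opens to 85 mm and grips with 20 to 120 N. Pads are 22 mm wide; open, the fingers measure 114 mm over their backs; the gripper's body (76 mm by 85 mm) begins 54 mm behind the grasp point. The pads swing forward as they close: fully open they stand 13 mm farther back than shut.
Start: joints at [-1.273, 0.087, 1.371, -0, 1.684, -0.103], TCP at [0.215, -0.506, 0.405] pointing down, gripper open.
Joint ranges: [-3.1, 3.1], [-0.76, 2.03], [0.27, 2.55], [-1.08, 4.22], [0.17, 2.65], [-2.57, 2.57]. Speed limits (rad/s): [2.79, 2.79, 3.14, 3.14, 3.14, 3.14].

## Interface

Orientations are given as a unit quaternion [w, x, y, z].
In Python, from workcell import r gives the robot as it stands. The module is installed in compiled form; this text tells all that it offers.
- The arm moves only by the shell command python3 -m jog 'ROWS' [OPENING] [FORCE]. ROWS is JSON, a list of rows, each a list of 6 numbers: the shift along the tool's x, y, z in cm, then the turn, a rotation vector about the tool's x, y, z in degrees. In form: [[x, y, z, rx, ry, rz], ...]. A call has 1 to 8 rows; each row shifts and turns the commanded pose from where the row before left it, along the tool's axes as they then stand; what a row does not reach is not made up. A row lasts 1/10 s, in which the tool goes at most 50 mm and 8.59 degrees, less where a joint would pass 70% of its speed; a pose out of reach is approached as far as the arm can. A call with a gripper value outside its range is refused whole. OPENING is the gripper command: -1 is fully open, 1 is shut, values between are in proportion, set as the call begins (- or left out, the last holds). The fingers move at their own pace and stop on an object; FORCE is the grip in N (left out, the last holds). Time passes only in rows, so rows that do not move let the fingers close. It gives the time, the measured TCP pose, the force, the opening and the grip force at its end, in the units of the state.
- r.observe(): the state, without advancing time (a new reading comes with each control period).
- r.capture(name): name is "scene" or "top" or "wrist"; returns a dict with "image" (384x512x3 uint8, red, green, blue), "z_map" (384x512 float32, m along the optical axis (not along the pixel's ray), 0 where there is no reading), "fx", "fy", "cx", "cy" (pixels), "position" and "orientation" of the camera in the world. Camera axes: x right, y down, z forward; pixel columns grow to the right and rows downward; lengths in m; the calibration is good to about 2 mm. The wrist camera is an equidistant fisheye: a pixel r from the principal point sees the ray r / f radians off the axis. A picture is of the moment at which its call begins.
- r.job_done(): hands the job in; it is judged then, once.
Trained networks look in a picture, given as the dict that the camera call returned (one of the last four; its "shot" number tells which), for a name from the list of things; names that differ only in an ending like _2 or _b are one class to them, and where a whole thing is asked for, a point or a joint stands for the part that bears it (a point fixed in the world has none). Each returns a list of dicts, best first, with "score" (0 to 1); they miss things now and then, are a little off and sometimes report something else, mostly with a low value. They report only what shows in the picture. A call takes as long as a camera call. They do not tell look-alikes from the thing itself.
- r.search_frame(picture, query): "centre" ([x, y, z] in m, in the coordinates of the camera as it stood for that picture, good to about 4 mm: the middle of the surface that is visible of it).
The state is a dict: "time": time; "q": joint angles; "joint_vel": joint speeds; "joint_efforts": joint torques, N m; "tcp_pos": TCP position; "tcp_rot": TCP orientation; "ft_force": force on the tool from outside, world axes, zero at the start; "moment": the same for the moment, N m; "width": finger opening in m; "grasp_force": force on a finger pad.
Only numpy, scipy, OpenCV 4.12 (cv2) and the standard library are available. Lean on these libraries where they do the work, as an engineer would, in place of code of your own. Each camera call takes 0.05 s, during which the arm holds its last target. There are 200 camera calls.

## Working session

There is one attempt and no reset: what is moved stays moved. The work goes in short steps, Python scripts to look and compute and a shell command to move; the robot and the scene stay as the last step left them, time stands still between calls to the robot, and variables do not carry over. Pictures are saved under pics/ and viewed, at most 14 in all, crops included, and the job is handed in when it is done.

```bash
mkdir -p pics; cat > h.py <<'E'
import numpy as np, cv2
from scipy.spatial.transform import Rotation as R
from workcell import r
def Rm(q): return R.from_quat([q[1],q[2],q[3],q[0]]).as_matrix()
def world(c,p): return Rm(c["orientation"])@np.array(p)+np.array(c["position"])
def cloud(c):
    v,u=np.indices(c["z_map"].shape); z=c["z_map"]
    P=np.stack([(u-c["cx"])/c["fx"]*z,(v-c["cy"])/c["fy"]*z,z],-1)
    return P@Rm(c["orientation"]).T+np.array(c["position"])
def px(c,w):
    p=Rm(c["orientation"]).T@(np.array(w)-c["position"]); return [round(p[0]/p[2]*c["fx"]+c["cx"]),round(p[1]/p[2]*c["fy"]+c["cy"])]
E
cat > a.py <<'E'
from h import *
for n in ("top","scene"):
    c=r.capture(n); im=c["image"][:,:,::-1]
    cv2.imwrite(f"pics/{n}1.png",cv2.resize(im,(800,600),interpolation=cv2.INTER_CUBIC)); np.save(n+".npy",cloud(c)); np.save(n+"im.npy",im)
    print(n,c["position"],c["orientation"],c["fx"])
    for q in "breaker terminal_blue terminal_earth gland_grey terminal_orange gland_brass inset_breaker inset_terminal_blue inset_terminal_earth inset_gland_grey".split():
        for d in r.search_frame(c,q)[:4]:
            w=world(c,d["centre"]); print(q,round(d["score"],2),w.round(3),px(c,w))
s=r.observe();print(s["time"],s["tcp_pos"],s["tcp_rot"],s["width"])
E
python3 a.py
```

```text
top [ 0.37074819 -0.0744135   0.98184959] [-0.03193585  0.70629335 -0.70550007  0.04898432] 366.7663170467351
breaker 0.65 [ 0.572 -0.106  0.045] [258, 154]
breaker 0.56 [ 0.435 -0.373  0.047] [362, 207]
terminal_blue 0.66 [ 0.346 -0.416  0.072] [383, 242]
terminal_blue 0.58 [ 0.434 -0.374  0.045] [362, 207]
terminal_blue 0.52 [0.476 0.146 0.008] [163, 192]
terminal_earth 0.72 [0.478 0.252 0.006] [123, 191]
terminal_earth 0.64 [ 0.556 -0.358  0.04 ] [354, 161]
gland_grey 0.75 [ 0.565 -0.241  0.051] [310, 157]
terminal_orange 0.44 [ 0.442 -0.122  0.058] [264, 204]
gland_brass 0.74 [ 0.452 -0.238  0.049] [309, 200]
inset_breaker 0.76 [0.478 0.147 0.006] [162, 191]
inset_terminal_blue 0.6 [0.478 0.253 0.007] [122, 191]
inset_terminal_blue 0.3 [ 0.434 -0.373  0.048] [362, 207]
inset_terminal_earth 0.94 [0.59  0.141 0.008] [165, 150]
inset_gland_grey 0.68 [0.601 0.25  0.009] [125, 146]
scene [1.03563935 0.1159644  0.92491384] [-0.16628452  0.54752332  0.78598569 -0.23408152] 452.4081188076714
breaker 0.86 [ 0.598 -0.095  0.045] [238, 230]
terminal_blue 0.86 [ 0.444 -0.381  0.034] [155, 147]
terminal_blue 0.64 [ 0.351 -0.423  0.043] [157, 115]
terminal_blue 0.57 [ 0.494 -0.459  0.021] [120, 157]
gland_grey 0.53 [ 0.582 -0.241  0.042] [181, 205]
terminal_orange 0.61 [ 0.458 -0.121  0.04 ] [249, 179]
gland_brass 0.66 [ 0.469 -0.243  0.041] [201, 168]
gland_brass 0.33 [0.476 0.142 0.009] [353, 225]
inset_breaker 0.71 [0.474 0.142 0.01 ] [353, 224]
inset_breaker 0.43 [ 0.465 -0.243  0.039] [202, 168]
inset_terminal_blue 0.64 [0.475 0.243 0.008] [396, 238]
inset_terminal_earth 0.56 [0.588 0.13  0.008] [335, 265]
inset_terminal_earth 0.31 [ 0.467 -0.246  0.038] [200, 168]
inset_gland_grey 0.74 [0.6   0.241 0.006] [384, 287]
1.1 [ 0.21457481 -0.50641589  0.40475956] [7.19233934e-05 9.79987646e-01 1.99058302e-01 1.60857254e-06] 0.08522554044082004
```

View pics/top1.png

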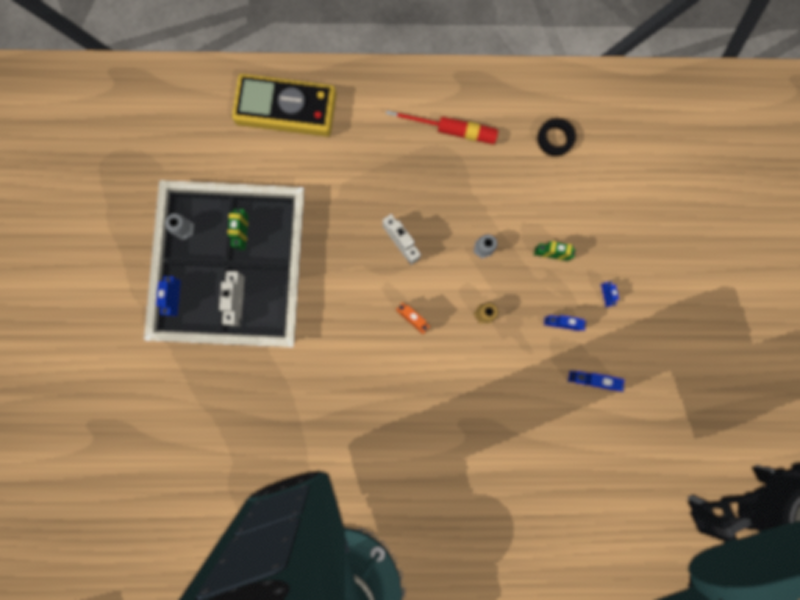

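View pics/scene1.png

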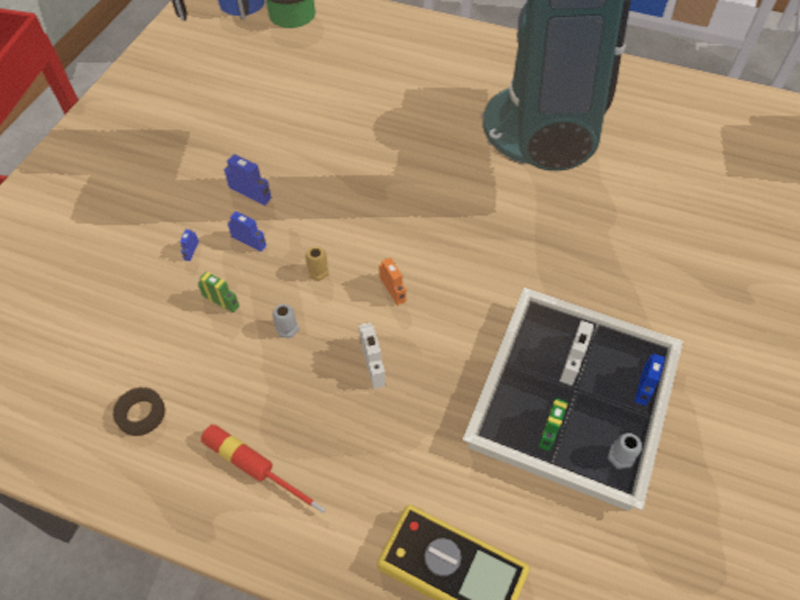

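The top view (800x600) shows these loose parts:
- breaker (400,238)
- grey gland (486,245)
- earth terminal (555,250)
- three blue blocks at (565,322), (597,381) and (610,293)
- orange terminal (413,317)
- brass gland (487,312)

The tray insets are gland upper-left, earth upper-right, blue lower-left and breaker lower-right. The stock parts stand on each cell's left (+y) side. The scene view agrees.

```bash
cat > b.py <<'E'
from h import *
for n in ("top","scene"):
    P=np.load(n+".npy"); x,y,z=P[...,0],P[...,1],P[...,2]
    m=(z>0.014)&(z<.1)&(x>0.28)&(x<.66)&(y<-.05)&(y>-.55)
    k,l,st,_=cv2.connectedComponentsWithStats(m.astype(np.uint8),connectivity=4)
    for i in range(1,k):
        q=P[l==i]
        if len(q)<15: continue
        zt=np.percentile(q[:,2],95); c=np.load(n+"im.npy")[l==i].mean(0)
        b=cv2.minAreaRect((q[:,:2]*1000).astype(np.float32))
        print(n,len(q),"zmax",zt.round(3),"rect",np.round(b[0],0),np.round(b[1],0),round(b[2]),"bgr",c.round(), "top mean",q[q[:,2]>zt-.008].mean(0).round(3))
    m=(z>0.03)&(z<.045)&(x>0.35)&(x<.75)&(y>.02)&(y<.4)
    im=np.load(n+"im.npy").min(-1)
    q=P[m&(im>120)]; b=cv2.minAreaRect((q[:,:2]*1000).astype(np.float32)); print("tray",b,len(q),np.median(q[:,2]))
E
python3 b.py
```

```text
top 308 zmax 0.073 rect [ 579. -104.] [85. 19.] 36 bgr [154. 165. 170.] top mean [ 0.579 -0.104  0.069]
top 144 zmax 0.052 rect [ 569. -245.] [31. 30.] 5 bgr [102. 103. 104.] top mean [ 0.569 -0.246  0.05 ]
top 228 zmax 0.061 rect [ 560. -366.] [63. 18.] 80 bgr [ 59. 120.  99.] top mean [ 0.56  -0.366  0.058]
top 115 zmax 0.041 rect [ 488. -459.] [42. 13.] 8 bgr [141.  72.  60.] top mean [ 0.489 -0.459  0.039]
top 174 zmax 0.06 rect [ 446. -123.] [62. 16.] 48 bgr [ 66. 109. 191.] top mean [ 0.446 -0.123  0.058]
top 142 zmax 0.053 rect [ 454. -246.] [32. 30.] 48 bgr [ 53.  98. 124.] top mean [ 0.455 -0.246  0.05 ]
top 194 zmax 0.061 rect [ 438. -380.] [63. 16.] 80 bgr [138.  72.  60.] top mean [ 0.438 -0.379  0.058]
top 303 zmax 0.077 rect [ 342. -428.] [81. 20.] 79 bgr [115.  62.  53.] top mean [ 0.342 -0.427  0.075]
tray ((536.9940185546875, 188.35833740234375), (242.86349487304688, 268.4924011230469), 87.38017272949219) 1974 0.03988621502765227
scene 502 zmax 0.075 rect [ 343. -427.] [81. 25.] 79 bgr [128.  77.  78.] top mean [ 0.345 -0.427  0.073]
scene 302 zmax 0.059 rect [ 439. -381.] [65. 19.] 83 bgr [140.  81.  79.] top mean [ 0.441 -0.38   0.057]
scene 123 zmax 0.04 rect [ 489. -460.] [42. 12.] 9 bgr [152.  94.  92.] top mean [ 0.491 -0.459  0.038]
scene 205 zmax 0.052 rect [ 459. -247.] [28. 32.] 7 bgr [ 73. 117. 144.] top mean [ 0.458 -0.246  0.049]
scene 271 zmax 0.06 rect [ 447. -123.] [63. 18.] 48 bgr [ 69. 111. 177.] top mean [ 0.448 -0.123  0.057]
scene 316 zmax 0.059 rect [ 562. -367.] [64. 18.] 80 bgr [ 73. 130. 114.] top mean [ 0.562 -0.366  0.057]
scene 224 zmax 0.052 rect [ 572. -247.] [30. 31.] 10 bgr [119. 125. 132.] top mean [ 0.573 -0.247  0.049]
scene 373 zmax 0.073 rect [ 581. -104.] [87. 18.] 35 bgr [156. 166. 174.] top mean [ 0.582 -0.103  0.069]
tray ((537.3553466796875, 187.6332550048828), (242.19253540039062, 270.333984375), 87.37736511230469) 2797 0.0395904729165073
```

Three sizes of blue show: heights 40, 60 and 75 mm, with the 62 mm one at (0.438,-0.380). Now I'll locate the stock parts and insets, and write a go-to helper.

```bash
cat > g.py <<'E'
from h import *
import sys
# usage: g.py x y z longaxis_deg -> shift in tool axes now (cm) and rz (deg)
x,y,z,a=map(float,sys.argv[1:5]); s=r.observe(); M=Rm(s["tcp_rot"])
d=M.T@(np.array([x,y,z])-s["tcp_pos"])*100
th=np.degrees(np.arctan2(M[1,0],M[0,0])); e=(a-th+90)%180-90
print("t",s["time"],"pos",np.round(s["tcp_pos"],4),"yaw",th.round(1),"q6",np.degrees(s["q"][5]).round(),"tilt",np.degrees(np.arccos(-M[2,2])).round(2))
print("shift cm",d.round(2),"rz",round(-e,1),"w",round(s["width"],4),"F",np.round(s["ft_force"],1),"grip",s["grasp_force"])
E
python3 - <<'E'
from h import *
T=np.array([.5372,.188]); a=np.radians(-2.6); ax=np.array([np.cos(a),np.sin(a)]); ay=np.array([-ax[1],ax[0]])
for n in ("top","scene"):
    P=np.load(n+".npy"); z=P[...,2]; X=(P[...,:2]-T)@ax; Y=(P[...,:2]-T)@ay
    for lo,hi in ((.048,.09),):
        m=(z>lo)&(z<hi)&(abs(X)<.13)&(abs(Y)<.13)
        k,l,st,_=cv2.connectedComponentsWithStats(m.astype(np.uint8),connectivity=4)
        for i in range(1,k):
            s=l==i
            if s.sum()>15: print(n,"stock X",np.percentile(X[s],[2,98]).round(3),"Y",np.percentile(Y[s],[2,98]).round(3),"z",np.percentile(z[s],95).round(3))
    for nm,m in (("wall",(z>.028)&(z<.037)&(abs(X)<.112)&(abs(Y)<.1)),):
        print(n,nm,m.sum(),"X hist",np.histogram(X[m],np.arange(-.12,.121,.01))[0],"Y",np.histogram(Y[m],np.arange(-.11,.111,.01))[0])
for sx in(-1,1):
  for sy in(-1,1):
    print(sx,sy,"inset",(T+.0585*sx*ax+.0525*sy*ay).round(4),"target y-18",(T+.0585*sx*ax+(.0525*sy-.018)*ay).round(4))
E
python3 g.py .438 -.38 .33 80
```

```text
top stock X [0.039 0.077] Y [-0.024 -0.009] z 0.068
top stock X [0.044 0.071] Y [0.07  0.097] z 0.059
top stock X [-0.101 -0.019] Y [-0.025 -0.007] z 0.081
top stock X [-0.079 -0.042] Y [0.081 0.098] z 0.067
top wall 417 X hist [ 4 14 15 11 11 10  8 10 10  7 11 91 94 10 16 15 17 12 13  9  8  9 10  2] Y [ 0 10 13  8  7  6  7 10 60 13 62 91  9 12  8  6  6 17 22 41  9  0]
scene stock X [-0.1   -0.017] Y [-0.025 -0.008] z 0.082
scene stock X [-0.078 -0.039] Y [0.081 0.097] z 0.067
scene stock X [0.041 0.08 ] Y [-0.025 -0.009] z 0.067
scene stock X [0.048 0.075] Y [0.069 0.096] z 0.059
scene wall 676 X hist [  0   6   9  11  11  11   8  11  12  22  28 178 224  10  10   7  10   8
  21  35  12  22   8   2] Y [  0  19  19  19  19  19  21  18  32  44 105 110  20  20  22  17  20  28
  35  55  34   0]
-1 -1 inset [0.4764 0.1382] target y-18 [0.4756 0.1202]
-1 1 inset [0.4811 0.2431] target y-18 [0.4803 0.2251]
1 -1 inset [0.5933 0.1329] target y-18 [0.5924 0.1149]
1 1 inset [0.598  0.2378] target y-18 [0.5972 0.2198]
t 1.1 pos [ 0.2146 -0.5064  0.4048] yaw 23.0 q6 -6.0 tilt 0.01
shift cm [25.5  -2.92  7.47] rz -57.0 w 0.0852 F [ 0.4 -0.4 -0.2] grip 0.0
```

```bash
python3 -m jog '[[4.25,-0.49,1.2,0,0,0],[4.25,-0.49,1.2,0,0,0],[4.25,-0.49,1.2,0,0,0],[4.25,-0.49,1.2,0,0,0],[4.25,-0.49,1.3,0,0,0],[4.25,-0.49,1.3,0,0,0]]' -1 40
python3 -m jog '[[0,0,0,0,0,-8.2],[0,0,0,0,0,-8.2],[0,0,0,0,0,-8.2],[0,0,0,0,0,-8.2],[0,0,0,0,0,-8.2],[0,0,0,0,0,-8],[0,0,0,0,0,-8],[0,0,0,0,0,0]]'
python3 g.py .439 -.3805 .195 80
```

```text
time: 1.7
tcp_pos: [0.4393, -0.3788, 0.3305]
tcp_rot: [0.0, 0.98, 0.199, 0.0]
ft_force: [0.8, -0.6, 0.9]
width: 0.0852
grasp_force: 0.0
time: 2.5
tcp_pos: [0.4379, -0.3799, 0.3307]
tcp_rot: [0.0, 0.766, 0.642, -0.0]
ft_force: [-0.2, 0.4, -0.2]
width: 0.0855
grasp_force: 0.0
t 2.5 pos [ 0.4379 -0.3799  0.3307] yaw 79.9 q6 -36.0 tilt 0.0
shift cm [-0.04  0.12 13.57] rz -0.1 w 0.0855 F [-0.2  0.4 -0.2] grip 0.0
```

```bash
python3 -m jog '[[0,0.1,4,0,0,0],[0,0,4,0,0,0],[0,0,3,0,0,0],[0,0,1.6,0,0,0],[0,0,1,0,0,0],[0,0,0,0,0,0]]'
python3 -m jog '[[0,0,0,0,0,0],[0,0,0,0,0,0],[0,0,0,0,0,0],[0,0,0,0,0,0],[0,0,0,0,0,0],[0,0,0,0,0,0],[0,0,0,0,0,0],[0,0,0,0,0,0]]' 1 40
python3 -m jog '[[0,0,-1,0,0,0],[0,0,-3,0,0,0],[0,0,-4.5,0,0,0],[0,0,-5,0,0,0]]'
python3 g.py .4803 .2251 .33 -2.6
```

```text
time: 3.1
tcp_pos: [0.4385, -0.3797, 0.1932]
tcp_rot: [-0.001, 0.767, 0.642, -0.0]
ft_force: [-0.3, -0.1, -0.2]
width: 0.0855
grasp_force: 0.0
time: 3.9
tcp_pos: [0.439, -0.3802, 0.1953]
tcp_rot: [0.0, 0.766, 0.643, -0.0]
ft_force: [0.0, 1.5, 3.4]
width: 0.0157
grasp_force: 44.6
time: 4.3
tcp_pos: [0.4384, -0.3795, 0.3293]
tcp_rot: [-0.002, 0.766, 0.643, -0.0]
ft_force: [1.6, -0.4, -0.2]
width: 0.0155
grasp_force: 44.1
t 4.3 pos [ 0.4384 -0.3795  0.3293] yaw 80.0 q6 -36.0 tilt 0.26
shift cm [60.27 -6.41  0.12] rz 82.6 w 0.0155 F [ 1.6 -0.4 -0.2] grip 44.14733111858368
```

```bash
python3 -m jog '[[3.8,-0.5,0,0,0,0],[4.8,-0.5,0,0,0,0],[4.8,-0.5,0,0,0,0],[4.8,-0.5,0,0,0,0],[4.8,-0.5,0,0,0,0],[4.8,-0.5,0,0,0,0],[4.8,-0.5,0,0,0,0],[4.8,-0.5,0,0,0,0]]'
python3 -m jog '[[4.8,-0.5,0,0,0,0],[4.8,-0.5,0,0,0,0],[4.8,-0.5,0,0,0,0],[4.8,-0.5,0,0,0,0],[3.7,-0.4,0,0,0,0],[0,0,0,0,0,8.2],[0,0,0,0,0,8.2],[0,0,0,0,0,8.2]]'
python3 -m jog '[[0,0,0,0,0,8.3],[0,0,0,0,0,8.3],[0,0,0,0,0,8.3],[0,0,0,0,0,8.3],[0,0,0,0,0,8.3],[0,0,0,0,0,8.3],[0,0,0,0,0,8.2],[0,0,0,0,0,0]]'
python3 g.py .4803 .2251 .2025 -2.6
```

```text
time: 5.1
tcp_pos: [0.4641, -0.0028, 0.33]
tcp_rot: [0.0, 0.766, 0.642, 0.0]
ft_force: [-0.2, 0.5, -0.9]
width: 0.0152
grasp_force: 44.2
time: 5.9
tcp_pos: [0.4806, 0.2255, 0.3295]
tcp_rot: [-0.0, 0.887, 0.463, -0.0]
ft_force: [-0.1, 0.1, -0.4]
width: 0.0155
grasp_force: 44.1
time: 6.7
tcp_pos: [0.4808, 0.2249, 0.3297]
tcp_rot: [0.0, 1.0, -0.023, -0.0]
ft_force: [-0.2, -0.0, -0.7]
width: 0.0156
grasp_force: 44.1
t 6.7 pos [0.4808 0.2249 0.3297] yaw -2.6 q6 112.0 tilt 0.03
shift cm [-0.04 -0.03 12.72] rz -0.0 w 0.0156 F [-0.2 -0.  -0.7] grip 44.063900113105774
```

```bash
python3 -m jog '[[0,0,4,0,0,0],[0,0,4,0,0,0],[0,0,3,0,0,0],[0,0,1,0,0,0],[0,0,0.4,0,0,0],[0,0,0.2,0,0,0],[0,0,0.1,0,0,0],[0,0,0,0,0,0]]'
python3 -m jog '[[0,0,0,0,0,0],[0,0,0,0,0,0],[0,0,0,0,0,0],[0,0,0,0,0,0],[0,0,0,0,0,0]]' 0.3
python3 -m jog '[[0,0,-1,0,0,0],[0,0,-3,0,0,0],[0,0,-4.5,0,0,0],[0,0,-4.5,0,0,0]]'
python3 g.py .561 -.3665 .33 80
```

```text
time: 7.5
tcp_pos: [0.4816, 0.2251, 0.2044]
tcp_rot: [-0.001, 1.0, -0.023, 0.001]
ft_force: [0.3, -1.0, -0.8]
width: 0.0151
grasp_force: 44.1
time: 8.0
tcp_pos: [0.4813, 0.225, 0.2035]
tcp_rot: [-0.0, 1.0, -0.023, 0.001]
ft_force: [-0.3, -0.4, 2.2]
width: 0.0298
grasp_force: 1.7
time: 8.4
tcp_pos: [0.4804, 0.2247, 0.3333]
tcp_rot: [0.001, 1.0, -0.023, -0.001]
ft_force: [1.6, -0.3, 0.5]
width: 0.0298
grasp_force: 0.0
t 8.4 pos [0.4804 0.2247 0.3333] yaw -2.6 q6 112.0 tilt 0.17
shift cm [10.78 58.68  0.37] rz -82.6 w 0.0298 F [ 1.6 -0.3  0.5] grip 0.0
```

```bash
python3 -m jog '[[0.8,4.5,0,0,0,0],[0.8,4.5,0,0,0,0],[0.8,4.5,0,0,0,0],[0.8,4.5,0,0,0,0],[0.8,4.5,0,0,0,0],[0.8,4.5,0,0,0,0],[0.8,4.5,0,0,0,0],[0.8,4.5,0,0,0,0]]' -1
python3 -m jog '[[0.9,4.6,0,0,0,0],[0.9,4.6,0,0,0,0],[0.9,4.6,0,0,0,0],[0.9,4.6,0,0,0,0],[0.8,4.3,0,0,0,0],[0,0,0,0,0,-8.2],[0,0,0,0,0,-8.2],[0,0,0,0,0,-8.2]]'
python3 -m jog '[[0,0,0,0,0,-8.3],[0,0,0,0,0,-8.3],[0,0,0,0,0,-8.3],[0,0,0,0,0,-8.3],[0,0,0,0,0,-8.3],[0,0,0,0,0,-8.3],[0,0,0,0,0,-8.2],[0,0,0,0,0,0]]'
python3 - <<'E'
from h import *
c=r.capture("top"); im=c["image"][:,:,::-1]; cv2.imwrite("pics/t2.png",cv2.resize(im[100:240,80:260],(720,560),interpolation=cv2.INTER_CUBIC))
E
python3 g.py .561 -.3665 .195 80
```

```text
time: 9.2
tcp_pos: [0.528, -0.1394, 0.3329]
tcp_rot: [-0.0, 1.0, -0.023, -0.0]
ft_force: [0.6, 0.7, 0.3]
width: 0.0853
grasp_force: 0.0
time: 10.0
tcp_pos: [0.5615, -0.3671, 0.3322]
tcp_rot: [-0.001, 0.981, 0.193, -0.001]
ft_force: [0.0, -0.9, 0.1]
width: 0.0856
grasp_force: 0.0
time: 10.8
tcp_pos: [0.5617, -0.3663, 0.3326]
tcp_rot: [-0.001, 0.766, 0.642, -0.0]
ft_force: [0.1, 0.2, -0.2]
width: 0.0856
grasp_force: 0.0
t 10.85 pos [ 0.5617 -0.3663  0.3326] yaw 79.8 q6 -28.0 tilt 0.05
shift cm [-0.03 -0.06 13.76] rz -0.2 w 0.0854 F [-0.4  0.2 -0.1] grip 0.0
```

View pics/t2.png

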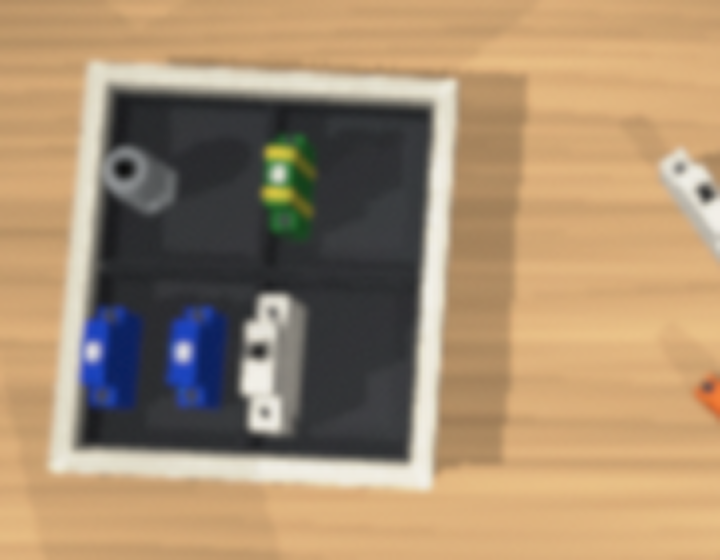

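The crop shows the blue block upright in its inset at (195,355), beside the stock one at (110,355). Earth is next.

```bash
python3 -m jog '[[0,0,4,0,0,0],[0,-0.1,4,0,0,0],[0,0,3,0,0,0],[0,0,1.8,0,0,0],[0,0,1,0,0,0],[0,0,0,0,0,0]]'
python3 -m jog '[[0,0,0,0,0,0],[0,0,0,0,0,0],[0,0,0,0,0,0],[0,0,0,0,0,0],[0,0,0,0,0,0],[0,0,0,0,0,0],[0,0,0,0,0,0],[0,0,0,0,0,0]]' 1 40
python3 -m jog '[[0,0,-1,0,0,0],[0,0,-3,0,0,0],[0,0,-4.5,0,0,0],[0,0,-5,0,0,0]]'
python3 g.py .5924 .1149 .33 -2.6
```

```text
time: 11.45
tcp_pos: [0.5604, -0.366, 0.1928]
tcp_rot: [-0.002, 0.767, 0.642, -0.0]
ft_force: [-0.7, 0.3, -0.0]
width: 0.0849
grasp_force: 0.0
time: 12.25
tcp_pos: [0.561, -0.3664, 0.1955]
tcp_rot: [0.001, 0.766, 0.643, 0.0]
ft_force: [0.3, 0.9, 3.5]
width: 0.0155
grasp_force: 43.6
time: 12.65
tcp_pos: [0.5604, -0.3659, 0.3289]
tcp_rot: [-0.002, 0.766, 0.643, -0.001]
ft_force: [0.3, 0.2, 0.1]
width: 0.0155
grasp_force: 43.2
t 12.65 pos [ 0.5604 -0.3659  0.3289] yaw 80.0 q6 -28.0 tilt 0.29
shift cm [ 4.791e+01 -5.230e+00  2.000e-02] rz 82.6 w 0.0155 F [0.3 0.2 0.1] grip 43.20742964744568
```

```bash
python3 -m jog '[[4,-0.4,0,0,0,0],[4.5,-0.5,0,0,0,0],[4.5,-0.5,0,0,0,0],[4.5,-0.5,0,0,0,0],[4.5,-0.5,0,0,0,0],[4.5,-0.5,0,0,0,0],[4.5,-0.5,0,0,0,0],[4.5,-0.5,0,0,0,0]]'
python3 -m jog '[[4.5,-0.5,0,0,0,0],[4.5,-0.4,0,0,0,0],[3.4,-0.4,0,0,0,0],[0,0,0,0,0,8.2],[0,0,0,0,0,8.2],[0,0,0,0,0,8.2]]'
python3 -m jog '[[0,0,0,0,0,8.3],[0,0,0,0,0,8.3],[0,0,0,0,0,8.3],[0,0,0,0,0,8.3],[0,0,0,0,0,8.3],[0,0,0,0,0,8.3],[0,0,0,0,0,8.2],[0,0,0,0,0,0]]'
python3 g.py .5924 .1149 .2025 -2.6
```

```text
time: 13.45
tcp_pos: [0.5839, -0.0081, 0.3298]
tcp_rot: [-0.0, 0.766, 0.642, -0.0]
ft_force: [0.7, 0.2, -0.4]
width: 0.0153
grasp_force: 43.2
time: 14.05
tcp_pos: [0.5929, 0.1151, 0.3295]
tcp_rot: [-0.0, 0.887, 0.462, -0.0]
ft_force: [0.0, 0.5, -0.6]
width: 0.0156
grasp_force: 43.1
time: 14.85
tcp_pos: [0.593, 0.1144, 0.3296]
tcp_rot: [0.0, 1.0, -0.023, -0.0]
ft_force: [0.3, 0.6, -0.1]
width: 0.0155
grasp_force: 43.1
t 14.85 pos [0.593  0.1144 0.3296] yaw -2.6 q6 98.0 tilt 0.04
shift cm [-0.05 -0.05 12.71] rz -0.0 w 0.0155 F [ 0.3  0.6 -0.1] grip 43.08863282203674
```

```bash
python3 -m jog '[[0,-0.05,4,0,0,0],[0,0,4,0,0,0],[0,0,3,0,0,0],[0,0,1,0,0,0],[0,0,0.4,0,0,0],[0,0,0.2,0,0,0],[0,0,0.1,0,0,0],[0,0,0,0,0,0]]'
python3 -m jog '[[0,0,0,0,0,0],[0,0,0,0,0,0],[0,0,0,0,0,0],[0,0,0,0,0,0],[0,0,0,0,0,0]]' 0.3
python3 -m jog '[[0,0,-1,0,0,0],[0,0,-3,0,0,0],[0,0,-4.5,0,0,0],[0,0,-5,0,0,0]]'
python3 g.py .580 -.104 .34 35.5
```

```text
time: 15.65
tcp_pos: [0.5938, 0.115, 0.2046]
tcp_rot: [-0.0, 1.0, -0.023, 0.002]
ft_force: [0.8, 0.2, 0.3]
width: 0.0157
grasp_force: 43.1
time: 16.15
tcp_pos: [0.5932, 0.1149, 0.2028]
tcp_rot: [0.0, 1.0, -0.023, 0.0]
ft_force: [0.5, 0.1, -0.1]
width: 0.0296
grasp_force: 0.0
time: 16.55
tcp_pos: [0.5926, 0.1149, 0.3382]
tcp_rot: [0.0, 1.0, -0.023, -0.002]
ft_force: [0.7, 0.3, -0.5]
width: 0.03
grasp_force: 0.0
t 16.55 pos [0.5926 0.1149 0.3382] yaw -2.6 q6 98.0 tilt 0.18
shift cm [-0.26 21.92 -0.17] rz -38.1 w 0.03 F [ 0.7  0.3 -0.5] grip 0.0
```

```bash
python3 -m jog '[[0,4.4,0,0,0,0],[0,4.4,0,0,0,0],[0,4.4,0,0,0,0],[0,4.4,0,0,0,0],[-0.3,4.3,0,0,0,0]]' -1
python3 -m jog '[[0,0,0,0,0,-7.6],[0,0,0,0,0,-7.6],[0,0,0,0,0,-7.6],[0,0,0,0,0,-7.6],[0,0,0,0,0,-7.7],[0,0,0,0,0,0]]'
python3 g.py .580 -.104 .198 35.5
```

```text
time: 17.05
tcp_pos: [0.5798, -0.1053, 0.3387]
tcp_rot: [0.0, 1.0, -0.023, 0.001]
ft_force: [0.2, -0.1, 0.8]
width: 0.0854
grasp_force: 0.0
time: 17.65
tcp_pos: [0.58, -0.1037, 0.3385]
tcp_rot: [0.0, 0.953, 0.304, 0.0]
ft_force: [-0.4, -0.4, -0.9]
width: 0.0854
grasp_force: 0.0
t 17.65 pos [ 0.58   -0.1037  0.3385] yaw 35.4 q6 39.0 tilt 0.05
shift cm [-3.000e-02  1.000e-02  1.405e+01] rz -0.1 w 0.0854 F [-0.4 -0.4 -0.9] grip 0.0
```

```bash
python3 -m jog '[[0,0,4,0,0,0],[0,0,4,0,0,0],[0,0,3,0,0,0],[0,0,2,0,0,0],[0,0,1,0,0,0],[0,0,0,0,0,0]]'
python3 -m jog '[[0,0,0,0,0,0],[0,0,0,0,0,0],[0,0,0,0,0,0],[0,0,0,0,0,0],[0,0,0,0,0,0],[0,0,0,0,0,0],[0,0,0,0,0,0],[0,0,0,0,0,0]]' 1 50
python3 -m jog '[[0,0,-1,0,0,0],[0,0,-3,0,0,0],[0,0,-4.5,0,0,0],[0,0,-5,0,0,0],[0,0,-0.5,0,0,0]]'
python3 g.py .4756 .1202 .34 -2.6
```

```text
time: 18.25
tcp_pos: [0.5796, -0.1036, 0.1964]
tcp_rot: [-0.001, 0.953, 0.304, -0.001]
ft_force: [0.4, -0.1, 0.4]
width: 0.0853
grasp_force: 0.0
time: 19.05
tcp_pos: [0.5803, -0.1037, 0.1985]
tcp_rot: [0.0, 0.952, 0.305, 0.001]
ft_force: [-0.7, -0.0, 4.4]
width: 0.0178
grasp_force: 50.9
time: 19.55
tcp_pos: [0.5813, -0.104, 0.3464]
tcp_rot: [0.004, 0.952, 0.305, 0.006]
ft_force: [0.9, -0.3, -0.9]
width: 0.0175
grasp_force: 50.4
t 19.55 pos [ 0.5813 -0.104   0.3464] yaw 35.5 q6 39.0 tilt 0.84
shift cm [  4.4  -24.39   0.4 ] rz 38.1 w 0.0175 F [ 0.9 -0.3 -0.9] grip 50.40791116654873
```

```bash
python3 -m jog '[[0.8,-4,0,0,0,0],[0.8,-4.4,0,0,0,0],[0.8,-4.4,0,0,0,0],[0.8,-4.4,0,0,0,0],[0.8,-4.4,0,0,0,0],[0.4,-2.8,0,0,0,0]]'
python3 -m jog '[[0,0,0,0,0,7.6],[0,0,0,0,0,7.6],[0,0,0,0,0,7.6],[0,0,0,0,0,7.6],[0,0,0,0,0,7.7],[0,0,0,0,0,0]]'
python3 g.py .4756 .1202 .2055 -2.6
```

```text
time: 20.15
tcp_pos: [0.4725, 0.1228, 0.3367]
tcp_rot: [-0.001, 0.952, 0.306, -0.001]
ft_force: [1.1, -0.6, -1.7]
width: 0.0175
grasp_force: 50.2
time: 20.75
tcp_pos: [0.474, 0.1206, 0.3367]
tcp_rot: [0.0, 1.0, -0.023, -0.001]
ft_force: [0.8, -0.1, -2.1]
width: 0.0173
grasp_force: 50.3
t 20.75 pos [0.474  0.1206 0.3367] yaw -2.6 q6 100.0 tilt 0.12
shift cm [ 0.19  0.02 13.12] rz -0.0 w 0.0173 F [ 0.8 -0.1 -2.1] grip 50.27317486703396
```

```bash
python3 -m jog '[[0.2,0,4,0,0,0],[0,0,4,0,0,0],[0,0,3.3,0,0,0],[0,0,1,0,0,0],[0,0,0.4,0,0,0],[0,0,0.3,0,0,0],[0,0,0.1,0,0,0],[0,0,0,0,0,0]]'
python3 -m jog '[[0,0,0,0,0,0],[0,0,0,0,0,0],[0,0,0,0,0,0],[0,0,0,0,0,0],[0,0,0,0,0,0]]' 0.28
python3 -m jog '[[0,0,-1,0,0,0],[0,0,-3,0,0,0],[0,0,-4.5,0,0,0],[0,0,-5,0,0,0]]'
python3 g.py .571 -.2465 .34 87.4
```

```text
time: 21.55
tcp_pos: [0.477, 0.1206, 0.2083]
tcp_rot: [-0.0, 1.0, -0.023, 0.002]
ft_force: [-0.2, 0.3, -0.5]
width: 0.0172
grasp_force: 50.2
time: 22.05
tcp_pos: [0.4764, 0.1205, 0.2068]
tcp_rot: [0.0, 1.0, -0.023, 0.0]
ft_force: [0.6, 0.6, 0.0]
width: 0.0307
grasp_force: 0.0
time: 22.45
tcp_pos: [0.4757, 0.1204, 0.3425]
tcp_rot: [0.0, 1.0, -0.023, -0.001]
ft_force: [0.9, 0.4, 0.3]
width: 0.0305
grasp_force: 0.0
t 22.45 pos [0.4757 0.1204 0.3425] yaw -2.6 q6 100.0 tilt 0.17
shift cm [11.2  36.21  0.24] rz 90.0 w 0.0305 F [0.9 0.4 0.3] grip 0.0
```

```bash
python3 -m jog '[[1.4,4.5,0,0,0,0],[1.4,4.5,0,0,0,0],[1.4,4.5,0,0,0,0],[1.4,4.5,0,0,0,0],[1.4,4.5,0,0,0,0],[1.4,4.5,0,0,0,0],[1.4,4.5,0,0,0,0],[1.4,4.7,0,0,0,0]]' -1
python3 -m jog '[[0,0,0,0,0,-8.2],[0,0,0,0,0,-8.2],[0,0,0,0,0,-8.2],[0,0,0,0,0,-8.2],[0,0,0,0,0,-8.2],[0,0,0,0,0,-8.2]]'
python3 -m jog '[[0,0,0,0,0,-8.2],[0,0,0,0,0,-8.2],[0,0,0,0,0,-8.2],[0,0,0,0,0,-8.2],[0,0,0,0,0,-8],[0,0,0,0,0,0]]'
python3 - <<'E'
from h import *
c=r.capture("top"); im=c["image"][:,:,::-1]; cv2.imwrite("pics/t3.png",cv2.resize(im[100:240,80:260],(720,560),interpolation=cv2.INTER_CUBIC))
E
python3 g.py .571 -.2465 .187 87.4
```

```text
time: 23.25
tcp_pos: [0.5717, -0.2481, 0.3426]
tcp_rot: [0.0, 1.0, -0.023, 0.001]
ft_force: [1.5, 0.4, 0.1]
width: 0.0852
grasp_force: 0.0
time: 23.85
tcp_pos: [0.5716, -0.2463, 0.3424]
tcp_rot: [0.0, 0.917, 0.398, 0.0]
ft_force: [0.3, 0.2, 0.4]
width: 0.0854
grasp_force: 0.0
time: 24.45
tcp_pos: [0.5716, -0.2463, 0.3424]
tcp_rot: [0.0, 0.723, 0.691, 0.0]
ft_force: [-0.6, -0.6, 0.4]
width: 0.0854
grasp_force: 0.0
t 24.5 pos [ 0.5716 -0.2463  0.3423] yaw 87.2 q6 -26.0 tilt 0.03
shift cm [-0.02 -0.06 15.53] rz -0.2 w 0.0859 F [ 0.1 -0.2  0.2] grip 0.0
```

View pics/t3.png

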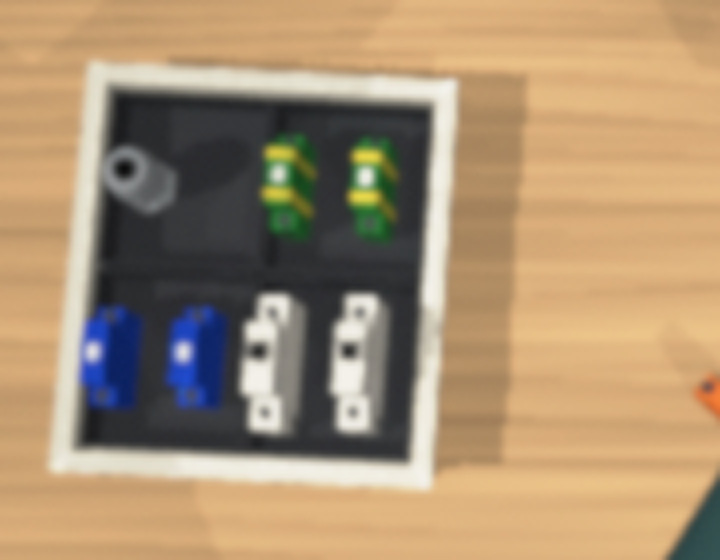

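Earth (372,185) and breaker (355,360) both stand beside their stock twins. The grey gland is next.

```bash
python3 -m jog '[[0,0,4,0,0,0],[0,-0.05,4,0,0,0],[0,0,4,0,0,0],[0,0,2.2,0,0,0],[0,0,1,0,0,0],[0,0,0,0,0,0]]'
python3 -m jog '[[0,0,0,0,0,0],[0,0,0,0,0,0],[0,0,0,0,0,0],[0,0,0,0,0,0],[0,0,0,0,0,0],[0,0,0,0,0,0],[0,0,0,0,0,0],[0,0,0,0,0,0]]' 1 30
python3 -m jog '[[0,0,-1,0,0,0],[0,0,-3,0,0,0],[0,0,-4.5,0,0,0],[0,0,-5,0,0,0],[0,0,-0.5,0,0,0]]'
python3 g.py .5972 .2198 .33 87.4
```

```text
time: 25.1
tcp_pos: [0.5707, -0.2461, 0.1883]
tcp_rot: [-0.001, 0.724, 0.69, -0.0]
ft_force: [-0.9, 0.1, 0.4]
width: 0.086
grasp_force: 0.0
time: 25.9
tcp_pos: [0.5716, -0.2465, 0.1914]
tcp_rot: [0.001, 0.723, 0.691, 0.0]
ft_force: [-0.5, -0.1, 5.4]
width: 0.032
grasp_force: 30.2
time: 26.4
tcp_pos: [0.5722, -0.2468, 0.3391]
tcp_rot: [0.007, 0.723, 0.691, 0.002]
ft_force: [-0.1, 0.0, 0.4]
width: 0.0319
grasp_force: 29.9
t 26.4 pos [ 0.5722 -0.2468  0.3391] yaw 87.4 q6 -26.0 tilt 0.87
shift cm [46.73  0.35  0.6 ] rz -0.0 w 0.0319 F [-0.1  0.   0.4] grip 29.886422753334045
```

```bash
python3 -m jog '[[4,0,0,0,0,0],[4.8,0,0,0,0,0],[4.8,0,0,0,0,0],[4.8,0,0,0,0,0],[4.8,0,0,0,0,0],[4.8,0,0,0,0,0],[4.8,0,0,0,0,0],[4.8,0.2,0,0,0,0]]'
python3 -m jog '[[4.8,0.1,0,0,0,0],[4.3,0.1,0,0,0,0],[0,0,0,0,0,0],[0,0,0,0,0,0],[0,0,0,0,0,0]]'
python3 g.py .5972 .2198 .1985 87.4
```

```text
time: 27.2
tcp_pos: [0.5898, 0.1312, 0.3294]
tcp_rot: [-0.0, 0.723, 0.691, -0.0]
ft_force: [0.9, -0.9, -0.4]
width: 0.0322
grasp_force: 29.9
time: 27.7
tcp_pos: [0.5965, 0.2192, 0.3293]
tcp_rot: [0.0, 0.723, 0.69, -0.001]
ft_force: [-0.2, 0.1, -0.2]
width: 0.0321
grasp_force: 29.9
t 27.7 pos [0.5965 0.2192 0.3293] yaw 87.3 q6 18.0 tilt 0.07
shift cm [ 0.08  0.07 13.08] rz -0.1 w 0.0321 F [-0.2  0.1 -0.2] grip 29.915715157985687
```

```bash
python3 -m jog '[[0,0,4,0,0,0],[0,0,4,0,0,0],[0,0,3.3,0,0,0],[0,0,1,0,0,0],[0,0,0.4,0,0,0],[0,0,0.3,0,0,0],[0,0,0.1,0,0,0],[0,0,0,0,0,0]]'
python3 -m jog '[[0,0,0,0,0,0],[0,0,0,0,0,0],[0,0,0,0,0,0],[0,0,0,0,0,0],[0,0,0,0,0,0]]' -0.1
python3 -m jog '[[0,0,-1,0,0,0],[0,0,-3,0,0,0],[0,0,-4.5,0,0,0],[0,0,-5,0,0,0],[-4.5,0,0,0,0,0],[-4.5,0,0,0,0,0],[-4.5,0,0,0,0,0],[-4.5,0,0,0,0,0]]'
python3 -m jog '[[-4.5,0,0,0,0,0],[-4.5,0,0,0,0,0],[-4.5,0,0,0,0,0],[-4.5,0,0,0,0,0],[-4.5,0,0,0,0,0],[0,0,0,0,0,0],[0,0,0,0,0,0]]'
python3 - <<'E'
from h import *
c=r.capture("top"); im=c["image"][:,:,::-1]; np.save("top.npy",cloud(c)); np.save("topim.npy",im); cv2.imwrite("pics/t4.png",cv2.resize(im,(800,600),interpolation=cv2.INTER_CUBIC))
P=cloud(c); T=np.array([.5372,.188]); a=np.radians(-2.6); ax=np.array([np.cos(a),np.sin(a)]); ay=np.array([-ax[1],ax[0]])
z=P[...,2]; X=(P[...,:2]-T)@ax; Y=(P[...,:2]-T)@ay
m=(z>.045)&(z<.09)&(abs(X)<.13)&(abs(Y)<.13)
k,l,st,_=cv2.connectedComponentsWithStats(m.astype(np.uint8),connectivity=4)
for i in range(1,k):
    s=l==i
    if s.sum()>15: print(np.percentile(X[s],[2,98]).round(3),np.percentile(Y[s],[2,98]).round(3),np.percentile(z[s],95).round(3))
m=(z>.03)&(z<.08)&(X<0.2)&(P[...,1]<-.05)&(P[...,1]>-.3)&(P[...,0]>.4)&(P[...,0]<.5)
k,l,st,_=cv2.connectedComponentsWithStats(m.astype(np.uint8),connectivity=4)
for i in range(1,k):
    if st[i][4]>15: print("lookalike",P[l==i].mean(0).round(3), P[l==i][:,2].max().round(3))
E
```

```text
time: 28.5
tcp_pos: [0.5972, 0.2201, 0.2007]
tcp_rot: [0.001, 0.723, 0.691, 0.002]
ft_force: [0.2, -0.2, -1.0]
width: 0.0322
grasp_force: 29.9
time: 29.0
tcp_pos: [0.5965, 0.2201, 0.1987]
tcp_rot: [0.0, 0.723, 0.691, -0.0]
ft_force: [0.3, 1.0, -0.4]
width: 0.0469
grasp_force: 0.0
time: 29.8
tcp_pos: [0.5879, 0.0388, 0.3349]
tcp_rot: [0.001, 0.723, 0.691, 0.001]
ft_force: [0.4, 0.1, 0.1]
width: 0.0469
grasp_force: 0.0
time: 30.5
tcp_pos: [0.5777, -0.1855, 0.3343]
tcp_rot: [0.0, 0.724, 0.69, 0.0]
ft_force: [-0.1, -0.9, 0.3]
width: 0.047
grasp_force: 0.0
[0.039 0.079] [-0.024 -0.008] 0.068
[0.04 0.08] [-0.079 -0.063] 0.067
[0.044 0.071] [0.069 0.096] 0.059
[0.044 0.071] [0.018 0.046] 0.059
[-0.1   -0.019] [-0.025 -0.008] 0.081
[-0.098 -0.017] [-0.08  -0.063] 0.081
[-0.08  -0.041] [0.081 0.097] 0.068
[-0.077 -0.039] [0.026 0.042] 0.067
```

View pics/t4.png

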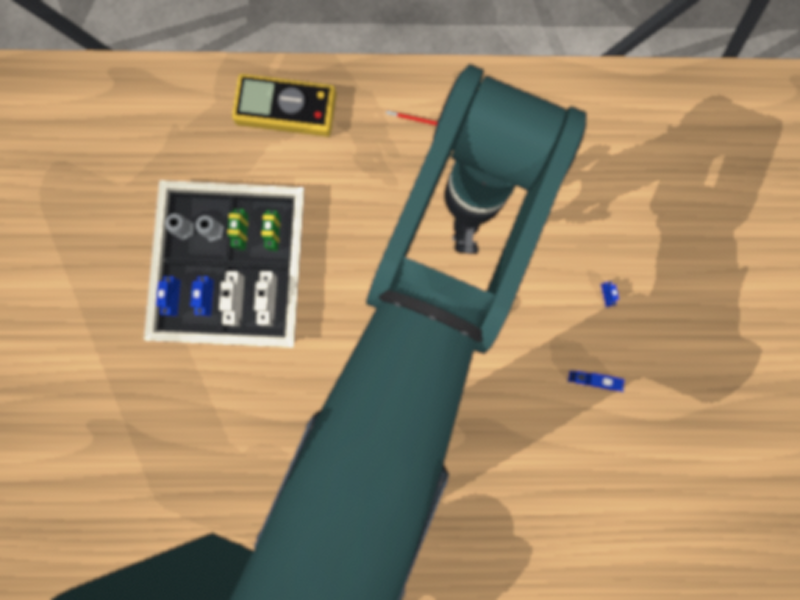

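All four placed parts stand upright beside their stock twins in the tray ((162-302, 182-345) in the picture), with tops at the same heights as the stock. The arm hides the look-alikes in this view, but nothing went near them. I'm handing in.

```bash
python3 -c "
from h import *
print(r.job_done())"
```

```text
the job is handed in; nothing more can be done
None
```

I handed the job in at about 30 s: the breaker, blue terminal, earth terminal and grey gland stand upright beside their stock twins at matching heights, and the arm never went near the orange terminal or brass gland, though it hid them in the last picture; no verdict was returned.

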